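Feed a busbar under the shear guard with the push stick

TASK

Take the push stick by its handle and, with its nose behind the short copper bar on the shear's bed, feed the bar through the low opening of the guard, keeping the hand off the bar. Press it firmly against the adjusting screw of the length stop for a moment so that it sits hard up against it, but gently enough that the stop does not shift and nothing is forced. Then set the stick back down on the middle of its mat, handle up, and leave everything else on the bench alone.

Things in the scene. Friction and masses are not known exactly. Their poses are not given: they have to be found in the camera images.
- shear: Bench shear for busbars, fixed: a low green machine with a flat steel bed 500 x 100 mm, bed top 40 mm above the table. Origin on the table, on the feed line (the bed's centre line); x is the feed direction, z up. Along x the bed runs from -160 to +340 mm; two flared guide bars 12 mm tall narrow the way from 88 mm (x = 27) to 44 mm wide (x = 100), where the guard begins.
- opening (a point): Middle of the lower edge (bed level) of the guard's low opening, on the feed line, 100 mm along the shear's x; its x is the feed direction. The opening is 44 mm wide, 16 mm high and goes straight through. The guard is a green hood 80 mm long, 100 mm wide, 45 mm tall above the bed, with a clear window on top. Behind it, 8 mm rails 44 mm apart lead to the stop. A bar entering askew can jam: ease off, square it up.
- shoe (a point): On the bed under the lowest point of a black sprung pressure shoe (round underside) hanging inside the guard, 157 mm along the shear's x. The bar's front meets it 7 to 11 mm before this point and is pushed under with a push of about 4 to 8 N; from there on the bar drags with about 4 to 8 N all told (1 to 4 N before the shoe, more if askew) and stays where it is left.
- stop: Length stop: dark steel block 30 x 42 x 22 mm with a black clamp knob, on the bed behind the guard. Origin mid of its face towards the guard, at bed level; x is the feed direction. Face at 210 to 240 mm along the shear's x. A brass adjusting screw (14 mm across) sticks 3 to 19 mm out of the face, set anew each time: the bar seats on it. Pushed with over about 14 N the stop shifts.
- bar: The workpiece: a flat copper bar 90 long x 40 wide x 10 mm thick with a dark hole mark near each end, lying loose on the shear's bed in front of the guard, perhaps a little askew and off the feed line, 0.25 to 0.4 kg. Origin in the middle of its underside; x along its length, roughly in the feed direction.
- bar_front (a point): Middle of the lower edge of the bar's front end (45 mm along its x), the end that goes to the stop.
- bar_back (a point): Middle of the lower edge of the bar's back end (-45 mm along its x), the end to push on.
- stick: The push stick, plywood, about 0.14 kg: a flat sole 160 long x 34 wide x 8 mm thick with an upright handle near its back, 24 mm along the sole x 30 mm across it, with its top 82 mm above the underside. (a small brace at its front foot, to 30 mm height) Origin on the underside, below the handle's middle; x along the sole towards its square nose, which is 125 mm ahead of the origin (the back is 35 mm behind it); z up.
- stick_mid (a point): Middle of the underside of the stick's sole, 45 mm ahead of the stick's origin.
- mat: Black rubber mat 210 x 80 x 3 mm, fixed on the table, where the stick lives. Origin in the middle of its underside; x along its length.
- wrench: Bystander, loose on the table: steel open-ended spanner, 170 mm long, lying flat. Leave alone.
- driver: Bystander, loose on the table: screwdriver with black handle, 190 mm, lying. Leave alone.
- socket: Bystander, loose on the table: steel drive socket, 26 mm across, 50 mm tall, upright. Leave alone.
- jar: Bystander, loose on the table: closed jar, 56 mm across, 75 mm tall. Leave alone.
- cup: Bystander, loose on the table: steel cup, 70 mm across, 50 mm tall. Leave alone.
- blank: Bystander, loose on the table: longer copper bar 160 x 40 x 10 mm lying flat on the table, stock for later. Leave alone.
- lug: Bystander, loose on the table: brass terminal, 45 x 30 mm, 34 mm tall. Leave alone.
Not all that is in view belongs to the job. Of the things that look like the mat, take the one that is nearest to the robot's base at the start.

How it is judged:
On the way, in this order (a step that is already met when the one before it is completed fails the run):
1. the stick has been picked up off its mat (height (world z) of stick above 0.025 m), for 0.1 s.
2. the stick presses the bar against the length stop with more than 3 N (contact force between stick and bar above 3 N and contact force between bar and stop above 3 N and x of bar_front in the frame of stop above -0.021 m), for 0.25 s.
At the end, for the whole second after the job is handed in: Bar flat, front end 1 to 21 mm before the stop's block (where its screw held it), within 0.06 rad and 6 mm of the feed line; stop within 1.5 mm of its start; stick handle up on its mat, its sole's middle within 40 mm of the mat's middle; both at rest (x of bar_front in the frame of stop between -0.021 and -0.001 m and y of bar_front in the frame of stop between -0.006 and 0.006 m and z of bar_front in the frame of stop below 0.003 m and angle between bar's own z axis and vertical below 0.08 rad and angle between the x axis of bar and the x axis of shear, either way round below 0.06 rad and distance of stop from where it was at the start of the episode below 0.0015 m and linear speed of each of bar, stick below 0.01 m/s and horizontal distance between stick_mid and mat below 0.04 m and height (world z) of stick below 0.008 m and angle between stick's own z axis and vertical below 0.1 rad); the robot touches nothing.
It fails at once if the stop was shifted by more than 1.5 mm (distance of stop from where it was at the start of the episode above 0.0015 m).
It fails at once if the bar was forced: stick pushed on it with more than 25 N (contact force between stick and bar above 25 N).
It fails at once if the robot's hand touched the bar (contact force between any of the fingers, the arm and bar above 0.5 N).
It fails at once if a bystander was moved by more than 20 mm (distance of any of wrench, driver, socket, jar, cup, blank, lug from where it was at the start of the episode above 0.02 m).
It also fails if it takes over 64 s, if anything falls off the work surface, if the arm or the gripper's body presses on something with over 40 N, if the wrist force passes 120 N, or if a joint passes its speed limit or range.

ROBOT

A 7-joint arm with a two-finger parallel gripper is mounted at the origin on the work surface. World frame = base frame: x ahead of the robot, y to its left, z up, the work surface at z = 0. Lengths are in m, angles in rad, forces in N, time in s.
With the tool pointing down it reaches from about 0.35 to 0.9 m from the base axis. Payload 8.1 kg.
Tool frame: the origin (TCP) lies at the very end of the fingers, on their centre line; the grasp point (between the pads) lies 19 mm behind it (arm.tcp_to_grasp is the z of the grasp point in the tool frame, in m); z points along the fingers, y is the line along which they close (so a half turn about z gives the same grasp; the last joint's range is limited). The gripper opens to 92 mm and grips with 3 to 60 N. Pads are 19 mm wide; open, the fingers measure 130 mm over their backs; the gripper's body (75 mm by 190 mm) begins 47 mm behind the grasp point.
Start: joints at [1.041, 0.434, 0.025, 1.573, -0.012, 1.134, -0.075], TCP at [0.259, -0.569, 0.227] pointing down, gripper open.
Joint ranges: [-2.62, 2.62], [-0.44, 2.09], [-1.27, 1.32], [0.08, 2.57], [-1.32, 4.46], [0.12, 2], [-2.74, 2.74]. Speed limits (rad/s): [2.22, 2.22, 3.01, 3.01, 3.14, 3.14, 3.14].

INTERFACE

Orientations are given as a rotation vector (axis times angle).
In Python, from cell import readout, vision, sign_off, arm gives the robot as it stands. The module is installed in compiled form; this text tells all that it offers.
- The arm moves only by the shell command python3 -m creep 'ROWS' [FORCE]. ROWS is JSON, a list of rows, each a list of 5 numbers: the shift along the tool's x, y, z in units of 4 cm (1.0 is 4 cm), then the turn about the tool's z in units of 4 degrees (1.0 is 4 degrees), then the opening, from 0 (shut) to 1 (fully open). A call has 1 to 12 rows; each row shifts and turns the commanded pose from where the row before left it, along the tool's axes as they then stand; what a row does not reach is not made up. A row lasts 1/8 s, in which the tool goes at most 62.5 mm and 10.7 degrees, less where a joint would pass 70% of its speed; a pose out of reach is approached as far as the arm can. A call with a number of a shift or a turn outside -1 to 1 is refused whole. A call with a gripper value outside its range is refused whole. The fingers move at their own pace and stop on an object; FORCE is the grip in N (left out, the last holds). Time passes only in rows, so rows that do not move let the fingers close. It gives the time, the measured TCP pose, the force, the opening and the grip force at its end, in the units of the state.
- readout.observe(): the state, without advancing time (a new reading comes with each control period).
- vision.get_image(name): name is "scene" or "top" or "wrist"; returns a dict with "pixels" (480x640x3 uint8, blue, green, red), "z_map" (480x640 float32, m along the optical axis (not along the pixel's ray), 0 where there is no reading), "camera_matrix" (3x3 intrinsics, pixels), "position" and "rotation" of the camera in the world. Camera axes: x right, y up, looking along -z (the intrinsics and any distortion apply to the point x, -y, -z); pixel columns grow to the right and rows downward; lengths in m; the calibration is good to about 2 mm. A picture is of the moment at which its call begins.
- sign_off(): hands the job in; it is judged then, once.
The state is a dict: "clock": time; "joints": joint angles; "dq": joint speeds; "joint_efforts": joint torques, N m; "position": TCP position; "ee_rot": TCP orientation; "force": force on the tool from outside, world axes, zero at the start; "ft_torque": the same for the moment, N m; "width": opening from 0.0 (shut) to 1.0 (fully open); "gripper_force": force on a finger pad.
Only numpy, scipy, OpenCV 4.12 (cv2) and the standard library are available. Lean on these libraries where they do the work, as an engineer would, in place of code of your own. Each camera call takes 0.05 s, during which the arm holds its last target. There are 200 camera calls.

## Working session

There is one attempt and no reset: what is moved stays moved. The work goes in short steps, Python scripts to look and compute and a shell command to move; the robot and the scene stay as the last step left them, time stands still between calls to the robot, and variables do not carry over. Pictures are saved under pics/ and viewed, at most 10 in all, crops included, and the job is handed in when it is done.

```bash
mkdir -p pics; cat > h.py <<'E'
import numpy as np, cv2
from scipy.spatial.transform import Rotation as R
from cell import readout, vision, sign_off, arm
def shot(n):
    im=vision.get_image(n); np.savez('last_%s.npz'%n,**im); return im
def load(n): return dict(np.load('last_%s.npz'%n))
def rot(im):
    r=np.array(im['rotation'],float); return r if r.shape==(3,3) else R.from_rotvec(r).as_matrix() if r.size==3 else R.from_quat(r).as_matrix()
def onplane(im,uv,z):
    uv=np.atleast_2d(np.array(uv,float)); K=im['camera_matrix']
    d=np.c_[(uv[:,0]-K[0,2])/K[0,0],-(uv[:,1]-K[1,2])/K[1,1],-np.ones(len(uv))]@rot(im).T
    p=np.array(im['position']); return p+d*((z-p[2])/d[:,2])[:,None]
def cloud(im):
    K=im['camera_matrix'];z=im['z_map'];v,u=np.mgrid[:480,:640]
    c=np.stack([(u-K[0,2])/K[0,0]*z,-(v-K[1,2])/K[1,1]*z,-z],-1)
    return c@rot(im).T+im['position']
E
python3 - <<'E'
from h import *
for n in('scene','top'):
    im=shot(n); cv2.imwrite('pics/%s0.png'%n,im['pixels']); print(n,im['position'],im['rotation'],im['camera_matrix'],{k for k in im})
print(readout.observe())
E
```

```text
scene [ 1.2774905  -0.29791689  0.98997552] [0.58996377 0.44312504 1.2561689 ] [[540.10702103   0.         313.89297289]
 [  0.         540.10702103 239.86238334]
 [  0.           0.           1.        ]] {'camera_matrix', 'pixels', 'position', 'z_map', 'rotation'}
top [ 0.38674367 -0.09349606  1.12881892] [ 0.12272911 -0.11586916 -1.57074617] [[442.25310702   0.         318.36529483]
 [  0.         442.25310702 233.79859316]
 [  0.           0.           1.        ]] {'camera_matrix', 'pixels', 'position', 'z_map', 'rotation'}
{'clock': 0.1, 'joints': array([ 1.0414074 ,  0.4351408 ,  0.02497258,  1.5740172 , -0.01161994,
        1.13404223, -0.07509371]), 'dq': array([-0.00044016, -0.00201707, -0.00124025, -0.00178602, -0.00076706,
        0.00047824, -0.00233489]), 'joint_efforts': array([ 2.87544659e-03, -6.69124389e+01,  9.88154523e-01, -3.15151584e+01,
       -6.04663161e-02,  3.74224700e-02,  9.03991975e-06]), 'position': array([ 0.25847583, -0.56851823,  0.22602693]), 'ee_rot': array([-3.06898841e+00, -6.64916777e-01,  6.59307980e-04]), 'force': array([ 0.94923102, -0.16787983, -0.42513771]), 'ft_torque': array([-0.04464173,  0.01357374,  0.08257534]), 'gripper_force': 0.0, 'width': 1.0047054594046965}
```

View pics/top0.png

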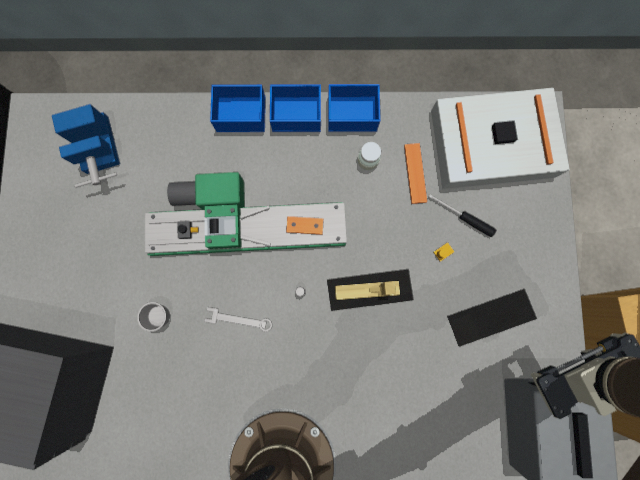

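View pics/scene0.png

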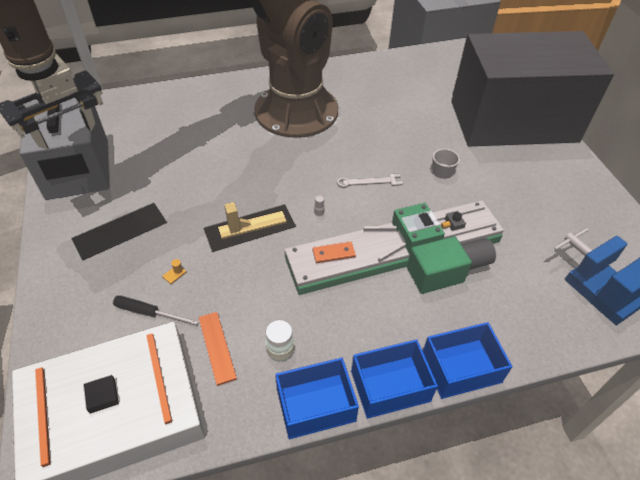

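Top view: two mat-like things, at (370,290), with the stick on it, and at (492,317), empty. The one at (370,290) is nearer the base (282,465) and holds the stick. The bar is at (305,225), the guard at (222,227), the stop at (185,229), the socket at (300,292) and the spanner at (240,319). I'll enlarge to confirm and measure.

```bash
python3 - <<'E'
from h import *
im=load('top'); bgr=im['pixels']; P=cloud(im); hsv=cv2.cvtColor(bgr,cv2.COLOR_BGR2HSV).astype(int)
H,S,V=hsv[...,0],hsv[...,1],hsv[...,2]
def rect(m,z,name,roi):
    k=np.zeros(m.shape,np.uint8); u0,u1,v0,v1=roi; k[v0:v1,u0:u1]=m[v0:v1,u0:u1]
    c=max(cv2.findContours(k,cv2.RETR_EXTERNAL,cv2.CHAIN_APPROX_NONE)[0],key=cv2.contourArea)
    q=onplane(im,c.reshape(-1,2),z)[:,:2].astype(np.float32)
    r=cv2.minAreaRect(q*1000); b=cv2.boxPoints(r)
    e=b[1]-b[0] if np.linalg.norm(b[1]-b[0])>np.linalg.norm(b[2]-b[1]) else b[2]-b[1]
    print(name,'c',np.round(r[0],1),'size',np.round(r[1],1),'yaw',round(np.degrees(np.arctan2(e[1],e[0]))%180,2),'z',round(float(np.median(P[k>0][:,2])),4))
rect(V<60,.003,'mat',(322,420,265,315))
rect(V<60,.003,'mat2',(440,545,285,350))
rect((S>70)&(V>90)&(H>12)&(H<35),.008,'stick',(325,420,265,315))
rect((S>120)&(V>90)&(H<20),.05,'bar',(280,330,210,240))
rect((np.abs(P[...,2]-.04)<.008),.04,'bed',(140,352,195,262))
rect((S>90)&(H>35)&(H<90)&(P[...,2]>.065),.085,'guard',(200,245,200,252))
rect((S>100)&(V>90)&(H>12)&(H<35),.05,'screw',(185,206,215,245))
rect((V<70),.062,'stop',(170,200,215,245))
m=P[260:315,322:420]; mm=m[m[...,2]>.07]; print('handle',mm.mean(0),mm.min(0),mm.max(0))
cv2.imwrite('pics/crop1.png',np.vstack([cv2.resize(bgr[170:320,140:420],None,fx=2.8,fy=2.8,interpolation=cv2.INTER_CUBIC)]))
E
```

```text
mat c [ 416.  -217.4] size [ 78.2 207.7] yaw 97.14 z 0.004
mat2 c [ 347.  -520.6] size [ 77.7 208.8] yaw 108.74 z 0.0039
stick c [ 415.1 -210.8] size [ 36.1 162.2] yaw 94.18 z 0.0128
bar c [573.7 -54.1] size [87.8 38.8] yaw 86.36 z 0.051
bed c [575.  -15.1] size [104.1 281.3] yaw 92.85 z 0.0412
guard c [572.9 148.4] size [114.7  96.9] yaw 0.1 z 0.085
screw c [563.9 220. ] size [12.7 17.3] yaw 92.21 z 0.0549
stop c [563.2 244.7] size [20.3 19.6] yaw 2.43 z 0.0726
handle [ 0.41564596 -0.23690323  0.20177277] [ 0.38674367 -0.26884752  0.07025552] [ 0.43398649 -0.09349606  1.12881892]
```

View pics/crop1.png

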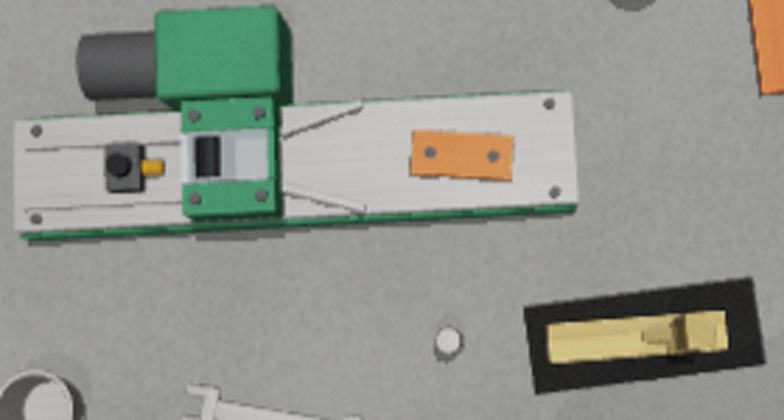

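The crop confirms it: the stick lies on the black mat (crop 645,335), with its handle at the right end (690,335) and its nose pointing left along the feed direction. The bar is slightly askew at (460,155), and the brass screw is at (152,168). Next I'll get the shear frame from the bed corners, plus the handle position.

```bash
python3 - <<'E'
from h import *
im=load('top'); P=cloud(im)
c=np.array([[14,122],[571,93],[577,206],[22,233]])/2.8+[140,170]-.3
q=onplane(im,c,.04)[:,:2]*1000; print(q.round(1))
f0=(q[1]+q[2])/2; f1=(q[0]+q[3])/2; d=(f1-f0); L=np.linalg.norm(d); d/=L; n=np.array([-d[1],d[0]])
print('len',L,'wid',np.linalg.norm(q[1]-q[2]),'yaw',np.degrees(np.arctan2(d[1],d[0])))
mid=(f0+f1)/2; O=mid-90*d; print('O',O,'d',d)
sh=lambda p:((np.array(p)-O)@d,(np.array(p)-O)@n)
for k,p in dict(bar=(573.7,-54.1),screw=(563.9,220),stop=(563.2,244.7)).items(): print(k,np.round(sh(p),1))
v=P[265:312,325:418]; z=im['z_map'][265:312,325:418]
m=(z>0)&(v[...,2]>.07)&(v[...,2]<.1); w=v[m]; print('handle top',m.sum(),np.median(w,0),(w.min(0)+w.max(0))/2,w.max(0)-w.min(0))
# tool y across-stick: needed turn
st=readout.observe(); M=R.from_rotvec(st['ee_rot']).as_matrix(); print(M.round(3))
E
```

```text
[[ 607.1  347.3]
 [ 631.8 -152.8]
 [ 529.3 -156.9]
 [ 507.   334.6]]
len 496.34639054576263 wid 102.5199440923114 yaw 92.71521429783186
O [573.07464741   3.13838242] d [-0.04737169  0.99887733]
bar [-57.2   2.1]
screw [217.1  -1.1]
stop [241.8  -1.6]
handle top 143 [ 0.41975198 -0.25424933  0.08557679] [ 0.41879693 -0.25589574  0.08024578] [0.0303791  0.02590356 0.01998052]
[[ 0.91   0.414 -0.001]
 [ 0.414 -0.91   0.001]
 [-0.    -0.001 -1.   ]]
```

```bash
python3 -m creep '[[0.76,-0.6,0,0,1],[0.76,-0.6,0,0,1],[0.76,-0.6,0,0,1],[0.76,-0.6,0,0,1],[0.76,-0.6,0,0,1],[0.76,-0.6,0,0,1],[0.76,-0.6,0,0,1],[0.76,-0.6,0,0,1],[0.76,-0.6,0,0,1],[0,0,0.5,-1,1],[0,0,0.5,-1,1],[0,0,0.5,-1,1]]' 60
python3 -m creep '[[0,0,0,-1,1],[0,0,0,-1,1],[0,0,0,-1,1],[0,0,0,-1,1],[0,0,0,-1,1],[0,0,0,-1,1],[0,0,0,-1,1],[0,0,0,-1,1],[0,0,0,-1,1],[0,0,0,-1,1],[0,0,0,-1,1],[0,0,0,-1,1]]'
python3 -m creep '[[0,0,0,-1,1],[0,0,0,-1,1],[0,0,0,-0.4,1],[0,0,0,0,1]]'
python3 - <<'E'
from h import *
st=readout.observe(); M=R.from_rotvec(st['ee_rot']).as_matrix(); print(st['position'],np.degrees(np.arctan2(M[1,0],M[0,0])),M[2])
d=np.array([.419,-.255,.15])-st['position']; print('need units',(M.T@d/.04).round(2))
im=shot('wrist'); cv2.imwrite('pics/w1.png',im['pixels'])
P=cloud(im); z=im['z_map']; m=(z>0)&(P[...,2]>.07)&(P[...,2]<.095)&(np.hypot(P[...,0]-.419,P[...,1]+.255)<.04)
w=P[m]; print(m.sum(), w.mean(0) if m.any() else 0,w.min(0),w.max(0), cv2.minAreaRect((w[:,:2]*1000).astype(np.float32)))
E
```

```text
clock: 1.6
position: [0.4182, -0.2589, 0.1659]
ee_rot: [-2.982, -0.986, 0.0]
force: [0.1, -0.6, -0.1]
width: 1.001
gripper_force: 0.0
clock: 3.1
position: [0.4181, -0.259, 0.1665]
ee_rot: [-2.324, -2.113, 0.0]
force: [-0.6, 0.8, -0.3]
width: 0.997
gripper_force: 0.0
clock: 3.6
position: [0.4182, -0.2591, 0.1666]
ee_rot: [-2.142, -2.297, 0.0]
force: [0.1, -0.9, -1.3]
width: 0.996
gripper_force: 0.0
[ 0.41823591 -0.25908081  0.16659957] 94.00120577361292 [ 1.62473296e-04 -2.15832366e-04 -9.99999964e-01]
need units [0.1  0.03 0.41]
1667 [ 0.41658052 -0.2532246   0.08395997] [ 0.40121351 -0.26772877  0.07000931] [ 0.43217169 -0.24220597  0.0873923 ] ((416.70404052734375, -255.07052612304688), (29.90788459777832, 24.346527099609375), 3.402831554412842)
```

View pics/w1.png

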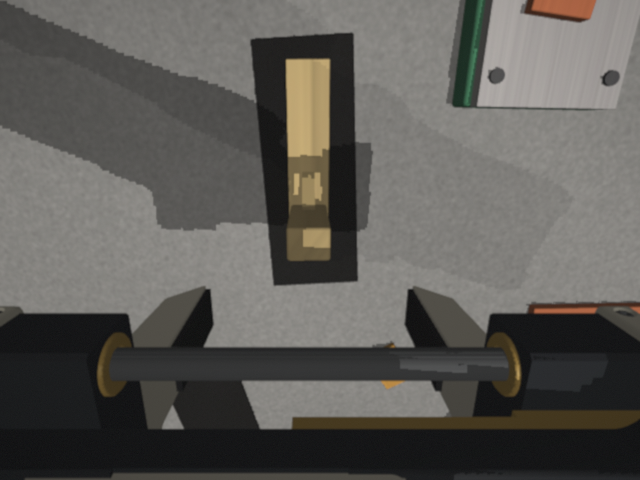

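The wrist view shows the stick square to the gripper, centred at about u=308, with the handle top at (312,190). The handle is measured at (0.4175,-0.255). I'll go down, grip and lift a little.

```bash
python3 -m creep '[[0.1,0,0.6,0,1],[0,0,0.6,0,1],[0,0,0.6,0,1],[0,0,0.6,0,1],[0,0,0.6,0,1],[0,0,0,0,1],[0,0,0,0,0],[0,0,0,0,0],[0,0,0,0,0],[0,0,0,0,0],[0,0,0,0,0],[0,0,0,0,0]]' 60
python3 -m creep '[[0,0,0,0,0],[0,0,0,0,0],[0,0,-0.5,0,0],[0,0,-0.5,0,0],[0,0,-0.5,0,0],[0,0,-0.5,0,0],[0,0,-0.5,0,0],[0,0,0,0,0]]'
```

```text
clock: 5.15
position: [0.4181, -0.2551, 0.0467]
ee_rot: [-2.142, -2.299, 0.0]
force: [-0.4, -0.5, -0.2]
width: 0.397
gripper_force: 0.0
clock: 6.15
position: [0.4189, -0.2555, 0.1477]
ee_rot: [2.14, 2.297, 0.001]
force: [-0.4, -0.4, -1.4]
width: 0.323
gripper_force: 60.0
```

```bash
python3 -m creep '[[0,0.6,0,0,0],[0,0.7,0,0,0],[0,0.7,0,0,0],[0,0.7,0,0,0],[0,0.7,0,0,0],[0,0.75,0,0.3,0],[0,0,0.4,0,0],[0,0,0.4,0,0],[0,0,0.4,0,0],[0,0,0,0,0],[0,0,0,0,0]]'
python3 - <<'E'
from h import *
st=readout.observe(); print(st['position'])
im=shot('wrist'); cv2.imwrite('pics/w2.png',im['pixels']); t=shot('top')
hsv=cv2.cvtColor(im['pixels'],cv2.COLOR_BGR2HSV); P=cloud(im)
def r(lo,hi,z,n):
    k=cv2.inRange(hsv,lo,hi)
    c=max(cv2.findContours(k,cv2.RETR_EXTERNAL,cv2.CHAIN_APPROX_NONE)[0],key=cv2.contourArea)
    q=onplane(im,c.reshape(-1,2),z)[:,:2]; b=cv2.minAreaRect((q*1000).astype(np.float32)); print(n,b,cv2.boundingRect(c), np.nanmedian(P[k>0][:,2]))
r((3,130,90),(13,255,255),.05,'bar'); r((14,60,60),(30,200,255),.063,'stick')
E
```

```text
clock: 7.52
position: [0.5837, -0.2436, 0.099]
ee_rot: [2.166, 2.275, 0.0]
force: [0.3, 0.1, -2.0]
width: 0.331
gripper_force: 60.0
[ 0.58366087 -0.24356977  0.09903237]
bar ((742.6060791015625, -320.8177490234375), (39.00120162963867, 7.279877185821533), 2.7902615070343018) (511, 381, 60, 10) 0.010208151616141165
stick ((581.01220703125, -204.40081787109375), (47.683109283447266, 170.69271850585938), 2.793210983276367) (269, 29, 80, 319) 0.06466463639639078
```

View pics/w2.png

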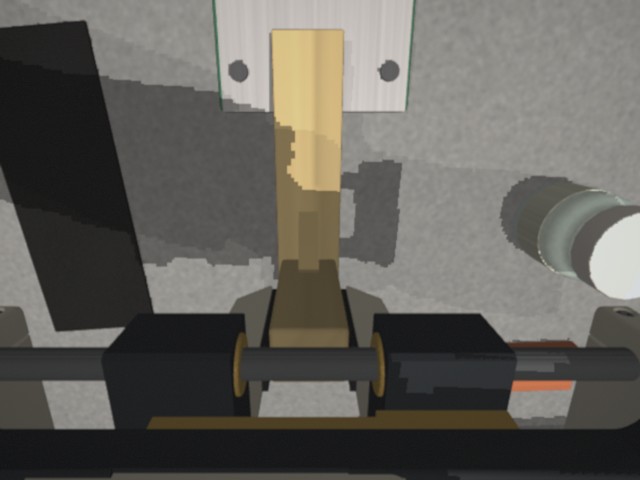

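The wrist view shows the stick held straight, with its nose at v=30, u 272–343. The bed's end edge is at v=110 and its bolts at (238,71) and (389,71). I'll work out the sideways offset from the feed line.

```bash
python3 - <<'E'
from h import *
im=load('wrist'); st=readout.observe()
# stick height: nominal underside = TCP-.0437 ; sole top +8
zt=st['position'][2]-.0437+.008
n=onplane(im,[[272,30],[343,30],[277,180],[341,180]],zt)*1000; print('nose L/R, mid edges',n.round(1)[:,:2])
g=cv2.cvtColor(im['pixels'],cv2.COLOR_BGR2GRAY)
b=onplane(im,[[238,71],[389,71]],.04)*1000; print('bolts',b.round(1)[:,:2],b.mean(0).round(1))
hsv=cv2.cvtColor(im['pixels'],cv2.COLOR_BGR2HSV).astype(int); gr=(hsv[...,0]>40)&(hsv[...,0]<90)&(hsv[...,1]>80)
for v in(5,50,95):
    u=np.where(gr[v])[0]; l=u[u<300]; r=u[u>300]; p=onplane(im,[[l.max()+.5,v],[r.min()-.5,v]],.04)*1000; print(v,l.max(),r.min(),p[:,:2].round(1),p.mean(0)[:2].round(1))
t=load('top'); h=cv2.cvtColor(t['pixels'],cv2.COLOR_BGR2HSV)
k=cv2.inRange(h,(12,60,100),(35,255,255)); k[:205]=0;k[262:]=0;k[:,:300]=0;k[:,400:]=0
c=max(cv2.findContours(k,cv2.RETR_EXTERNAL,cv2.CHAIN_APPROX_NONE)[0],key=cv2.contourArea); q=onplane(t,c.reshape(-1,2),zt)*1000
print('top stick',cv2.boundingRect(c),cv2.minAreaRect(q[:,:2].astype(np.float32)),'nose y',q[:,1].max())
b=onplane(t,np.array([[36,131],[36,218],[549,104],[554,192]])/2.8+[140,170]-.3,.04)*1000; print('bolts top',b.round(1)[:,:2])
E
```

```text
nose L/R, mid edges [[ 560.  -120.6]
 [ 592.7 -119. ]
 [ 563.9 -189.5]
 [ 597.  -187.9]]
bolts [[ 540.  -136.2]
 [ 620.5 -132.3]] [ 580.2 -134.3   40. ]Traceback (most recent call last):
  File "<stdin>", line 10, in <module>
    return umr_minimum(a, axis, None, out, keepdims, initial, where)
ValueError: zero-size array to reduction operation minimum which has no identity
```

```bash
python3 -m creep '[[0,0.04,0.1,0.15,0],[0,0,0.1,0,0],[0,0,0.08,0,0],[0,0,0.05,0,0],[0,0,0,0,0]]'; python3 -m creep '[[0.1,0,0,0,0],[0.1,0,0,0,0],[0.1,0,0,0,0],[0.05,0,0,0,0],[0.05,0,0,0,0],[0,0,0,0,0]]'
```

```text
clock: 8.25
position: [0.5851, -0.2433, 0.0853]
ee_rot: [-2.177, -2.264, 0.0]
force: [0.1, 0.2, -1.6]
width: 0.325
gripper_force: 60.0
clock: 9.0
position: [0.5847, -0.2272, 0.0855]
ee_rot: [2.177, 2.265, 0.0]
force: [-0.2, 0.1, -0.9]
width: 0.32
gripper_force: 60.0
```

```bash
python3 -m creep '[[0.1,0,0,0,0],[0.1,0,0,0,0],[0.1,0,0,0,0],[0.1,0,0,0,0],[0.1,0,0,0,0],[0.1,0,0,0,0],[0.1,0,0,0,0],[0,0,0,0,0]]'
cat > chk.py <<'E'
from h import *
import sys
t=shot('top'); st=readout.observe(); h=cv2.cvtColor(t['pixels'],cv2.COLOR_BGR2HSV)
O=np.array([573.07,3.14]); d=np.array([-.0474,.9989]); n=np.array([-d[1],d[0]])
def sh(q): q=q[:,:2]-O; return np.c_[q@d,q@n]
def ob(lo,hi,z,nm,u0,u1):
    k=cv2.inRange(h,lo,hi); k[:200]=0;k[265:]=0;k[:,:u0]=0;k[:,u1:]=0
    c=max(cv2.findContours(k,cv2.RETR_EXTERNAL,cv2.CHAIN_APPROX_NONE)[0],key=cv2.contourArea)
    s=sh(onplane(t,c.reshape(-1,2),z)*1000).astype(np.float32); r=cv2.minAreaRect(s)
    print(nm,'centre',np.round(r[0],1),'size',np.round(r[1],1),'ang',round((r[2]+45)%90-45,2),'x',s[:,0].min().round(1),s[:,0].max().round(1),'y',s[:,1].min().round(1),s[:,1].max().round(1))
ob((2,130,90),(12,255,255),.05,'bar',150,345)
try: ob((14,50,80),(35,200,255),st['position'][2]-.0357,'stick',236,400)
except Exception as e: print(e)
p=sh(st['position'][None]*1000)[0]; print('tcp',p.round(1),'nose',(p[0]+125).round(1))
if len(sys.argv)>1: cv2.imwrite('pics/'+sys.argv[1],cv2.resize(t['pixels'][180:270,140:360],None,fx=3.6,fy=3.6,interpolation=cv2.INTER_CUBIC))
E
python3 chk.py t1.png
```

```text
clock: 10.0
position: [0.5834, -0.1984, 0.0854]
ee_rot: [-2.176, -2.265, -0.0]
force: [0.4, 0.4, -1.3]
width: 0.321
gripper_force: 60.0
bar centre [ 8.7 26. ] size [0. 0.] ang 0.0 x 8.7 8.7 y 26.0 26.0
stick centre [-253.8   23.6] size [150.2  77.5] ang -2.94 x -296.3 -218.4 y -53.4 97.6
tcp [-201.9   -0.8] nose -76.9
```

View pics/t1.png

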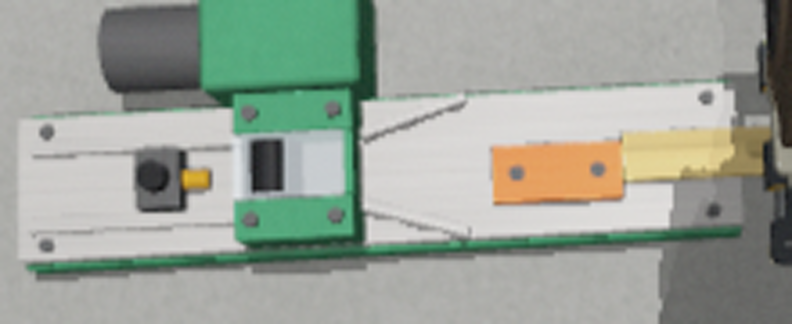

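```bash
sed -i "s/(2,130,90),(12,255,255)/(0,121,91),(20,255,255)/; s/c=max/k=cv2.morphologyEx(k,cv2.MORPH_OPEN,np.ones((2,2)));c=max/; s/,236,400)/,312,400)/; s/,150,345)/,200,345)/" chk.py; python3 chk.py
```

```text
bar centre [-35.1   9.4] size [37.6 86.8] ang -2.78 x -79.4 8.6 y -9.1 28.9
stick centre [-257.2   26.2] size [150.   75.3] ang -2.94 x -298.6 -221.7 y -50.2 100.1
tcp [-202.    -0.8] nose -77.0
```

Bar ends up nearly square but about 9 mm off the feed line towards the robot (crop 558,173, against a line at about 161). I'll use the stick's side to bring it onto the line and square it before it enters the guides.

```bash
python3 -m creep '[[-0.25,0,0,0,0],[-0.25,0,-0.1,0,0],[0,0,-0.3,0,0],[0,-0.35,0,0,0],[0,-0.35,0,0,0],[0,-0.35,0,0,0],[0,-0.35,0,0,0],[0.6,0,0,0,0],[0.6,0,0,0,0],[0.6,0,0,0,0],[0.6,0,0,0,0],[0,0,0,0,0]]'
python3 -m creep '[[0,0,0.2,0,0],[0,0,0.2,0,0],[0,0,0,0,0]]'
python3 chk.py t2.png
```

```text
clock: 11.6
position: [0.5241, -0.1234, 0.1016]
ee_rot: [-2.173, -2.268, -0.001]
force: [1.0, -1.0, -0.9]
width: 0.323
gripper_force: 60.0
clock: 11.98
position: [0.5238, -0.1263, 0.0845]
ee_rot: [-2.178, -2.262, 0.002]
force: [1.3, 0.4, -0.9]
width: 0.323
gripper_force: 60.0
bar centre [-31.1   9.5] size [38.7 79.2] ang -0.29 x -70.6 8.6 y -9.8 29.0
stick centre [-164.7   26.3] size [160. 174.] ang -2.9 x -248.3 -75.5 y -58.0 109.8
tcp [-126.8   55. ] nose -1.8
```

View pics/t2.png

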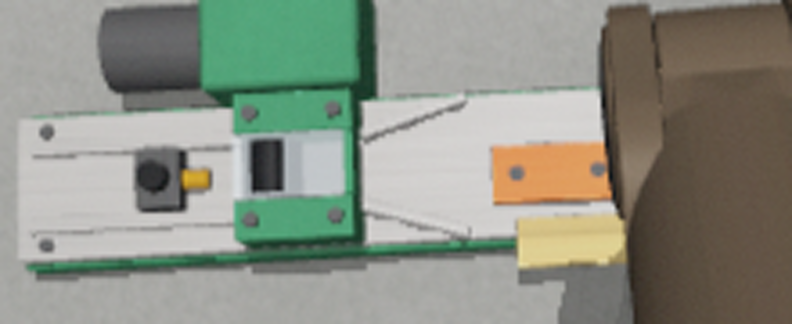

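The stick lies alongside the bar, its near edge at crop y≈219 against the bar's edge at 204, so the gap is about 9 mm. I'll push sideways 18 mm.

```bash
python3 -m creep '[[0,0.1,0,0,0],[0,0.1,0,0,0],[0,0.05,0,0,0],[0,0.05,0,0,0],[0,0.05,0,0,0],[0,0.05,0,0,0],[0,0.05,0,0,0],[0,0,0,0,0]]'
python3 chk.py
```

```text
clock: 13.02
position: [0.5431, -0.1248, 0.0855]
ee_rot: [2.177, 2.264, 0.001]
force: [-0.3, -0.9, -1.8]
width: 0.323
gripper_force: 60.0
bar centre [-33.8   0.8] size [38.1 84.2] ang -0.29 x -75.8 8.4 y -18.4 20.0
stick centre [-169.4   26.6] size [159.9 183.5] ang -2.9 x -257.2 -78.9 y -57.9 111.1
tcp [-126.4   36. ] nose -1.4
```

```bash
python3 -m creep '[[0,0.04,0,0,0],[0,0,0,0,0],[0,-0.2,0,0,0],[0,0,-0.4,0,0],[-0.65,0,0,0,0],[-0.65,0,0,0,0],[-0.65,0,0,0,0],[-0.65,0,0,0,0],[0,0.36,0,0,0],[0,0.36,0,0,0],[0,0.36,0,0,0],[0,0,0,0,0]]'
python3 -m creep '[[0,0,0.2,0,0],[0,0,0.2,0,0],[0,0,0,0,0]]'
python3 chk.py
```

```text
clock: 14.58
position: [0.5851, -0.2259, 0.1016]
ee_rot: [2.175, 2.267, 0.002]
force: [0.2, 0.1, -1.0]
width: 0.324
gripper_force: 60.0
clock: 14.95
position: [0.5825, -0.2273, 0.0845]
ee_rot: [-2.177, -2.263, 0.001]
force: [-0.3, 0.7, -1.5]
width: 0.324
gripper_force: 60.0
bar centre [-34.5   0.7] size [38.  85.5] ang -0.4 x -77.4 8.4 y -18.5 19.8
stick centre [-279.8   28.5] size [152.5  30. ] ang -2.94 x -298.7 -267.7 y -48.4 104.6
tcp [-230.7    1.2] nose -105.7
```

```bash
python3 -m creep '[[0.2,0.03,0,0,0],[0.2,0,0,0,0],[0.15,0,0,0,0],[0.1,0,0,0,0],[0.1,0,0,0,0],[0.15,0,0,0,0],[0.2,0,0,0,0],[0.2,0,0,0,0],[0.2,-0.01,0,0,0],[0.2,-0.01,0,0,0],[0.2,0,0,0,0],[0,0,0,0,0]]'
python3 chk.py t3.png
```

```text
clock: 16.5
position: [0.5807, -0.1496, 0.0854]
ee_rot: [-2.175, -2.266, -0.001]
force: [-0.2, 0.0, -1.6]
width: 0.321
gripper_force: 60.0
bar centre [13.9  0.9] size [38.4 87.3] ang -0.85 x -30.0 57.8 y -18.8 20.1
stick centre [-220.2   17.3] size [150.4 148.9] ang 2.2 x -294.9 -143.0 y -54.5 94.1
tcp [-153.4   -0.3] nose -28.4
```

View pics/t3.png

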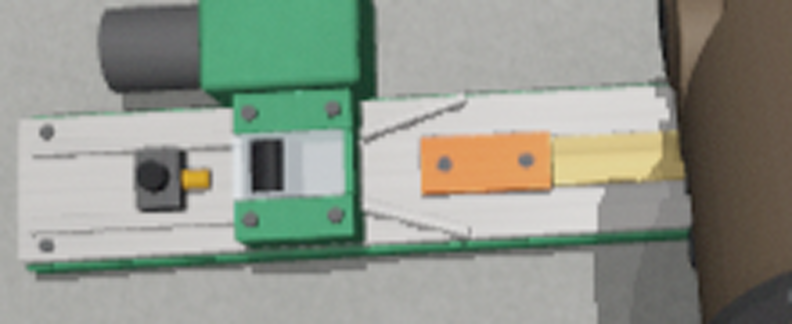

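The bar is square and centred, its front at crop x≈421 and heading for the mouth at (360,173). Continuing.

```bash
python3 -m creep '[[0.2,0,0,0,0],[0.2,-0.01,0,0,0],[0.2,0,0,0,0],[0.15,0,0,0,0],[0.1,0,0,0,0],[0.1,0,0,0,0],[0.1,0,0,0,0],[0.1,0,0,0,0]]'
python3 chk.py
python3 -m creep '[[0.1,0,0,0,0],[0.1,0,0,0,0],[0.1,0,0,0,0],[0.1,0,0,0,0]]'; python3 -m creep '[[0.1,0,0,0,0],[0.1,0,0,0,0]]'
```

```text
clock: 17.55
position: [0.5786, -0.1053, 0.0855]
ee_rot: [-2.178, -2.264, 0.0]
force: [-0.2, -1.4, -3.0]
width: 0.325
gripper_force: 60.0
bar centre [56.2  0.4] size [40.3 86.9] ang -2.05 x 12.4 99.9 y -21.0 19.7
stick centre [-152.5   10.6] size [159.8 148.4] ang 4.83 x -237.7 -76.2 y -57.9 90.4
tcp [-107.8   -0.5] nose 17.2
clock: 18.1
position: [0.5781, -0.0892, 0.0856]
ee_rot: [2.177, 2.264, 0.0]
force: [-0.5, -3.4, -1.2]
width: 0.319
gripper_force: 60.0
clock: 18.35
position: [0.5777, -0.0812, 0.0856]
ee_rot: [2.177, 2.265, -0.0]
force: [-0.0, -3.0, 0.6]
width: 0.332
gripper_force: 60.0
```

```bash
for i in 1 2 3 4; do :; done
python3 -m creep '[[0.1,0,0,0,0],[0.1,0,0,0,0],[0.1,-0.01,0,0,0]]'; python3 -m creep '[[0.1,0,0,0,0],[0.1,0,0,0,0]]';python3 -m creep '[[0.1,0,0,0,0],[0.1,0,0,0,0]]'; python3 -m creep '[[0.1,0,0,0,0],[0.1,0,0,0,0]]'; python3 chk.py t4.png
```

```text
clock: 18.73
position: [0.5769, -0.0692, 0.0856]
ee_rot: [2.177, 2.264, 0.0]
force: [1.1, -2.4, -0.0]
width: 0.325
gripper_force: 60.0
clock: 18.98
position: [0.5765, -0.0613, 0.0856]
ee_rot: [2.177, 2.265, -0.0]
force: [0.2, -3.3, -0.8]
width: 0.321
gripper_force: 60.0
clock: 19.23
position: [0.5764, -0.0548, 0.0857]
ee_rot: [2.178, 2.262, -0.002]
force: [0.2, -7.3, 1.8]
width: 0.325
gripper_force: 60.0
clock: 19.48
position: [0.576, -0.0468, 0.0857]
ee_rot: [2.178, 2.262, -0.002]
force: [-0.0, -7.0, 2.7]
width: 0.325
gripper_force: 60.0
bar centre [85.8  0.5] size [38.  27.3] ang -1.58 x 71.7 99.9 y -18.8 19.6
stick centre [-109.7    2.7] size [118.3  61.5] ang -2.78 x -138.1 -76.4 y -57.8 63.3
tcp [-49.2  -0.6] nose 75.8
```

View pics/t4.png

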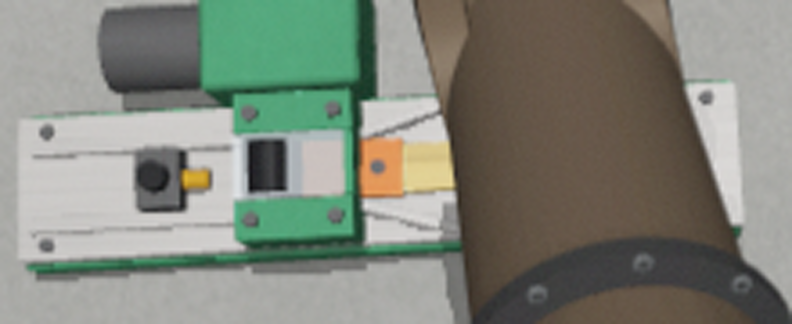

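The bar is under the guard, its back at crop x≈403, and under the shoe, dragging about 7 N. Continuing carefully.

```bash
python3 -m creep '[[0.1,0,0,0,0],[0.1,0,0,0,0],[0.1,0,0,0,0],[0.1,-0.01,0,0,0]]'; python3 -m creep '[[0.1,0,0,0,0],[0.1,0,0,0,0],[0.1,0,0,0,0]]'; python3 -m creep '[[0.04,0,0,0,0],[0.03,0,0,0,0],[0.03,0,0,0,0]]';  python3 chk.py t5.png
```

```text
clock: 20.02
position: [0.575, -0.0309, 0.0857]
ee_rot: [2.178, 2.262, -0.002]
force: [0.2, -7.3, 1.2]
width: 0.323
gripper_force: 60.0
clock: 20.4
position: [0.5745, -0.0188, 0.0857]
ee_rot: [2.178, 2.262, -0.002]
force: [-0.3, -6.5, 2.8]
width: 0.329
gripper_force: 60.0
clock: 20.78
position: [0.5743, -0.0149, 0.0857]
ee_rot: [2.178, 2.262, -0.002]
force: [0.6, -7.5, 2.3]
width: 0.322
gripper_force: 60.0Traceback (most recent call last):
  File "chk.py", line 11, in <module>
    ob((0,121,91),(20,255,255),.05,'bar',200,345)
    ~~^^^^^^^^^^^^^^^^^^^^^^^^^^^^^^^^^^^^^^^^^^^
  File "chk.py", line 8, in ob
    k=cv2.morphologyEx(k,cv2.MORPH_OPEN,np.ones((2,2)));c=max(cv2.findContours(k,cv2.RETR_EXTERNAL,cv2.CHAIN_APPROX_NONE)[0],key=cv2.contourArea)
                                                          ~~~^^^^^^^^^^^^^^^^^^^^^^^^^^^^^^^^^^^^^^^^^^^^^^^^^^^^^^^^^^^^^^^^^^^^^^^^^^^^^^^^^^^^
ValueError: max() iterable argument is empty
```

```bash
for i in 1; do python3 -m creep '[[0.04,0,0,0,0],[0.04,0,0,0,0],[0.04,0,0,0,0]]'|grep -E 'pos|force: \['; python3 -m creep '[[0.025,0,0,0,0],[0.025,0,0,0,0]]'|grep -E 'pos|force: \['; done
python3 - <<'E'
from h import *
t=shot('top'); h=cv2.cvtColor(t['pixels'],cv2.COLOR_BGR2HSV)
print([(u,h[229,u].tolist()) for u in range(186,212,1)])
E
```

```text
position: [0.5741, -0.0103, 0.0857]
force: [-0.1, -6.8, 1.9]
position: [0.574, -0.0082, 0.0857]
force: [0.2, -7.3, 2.0]
[(186, [83, 28, 37]), (187, [100, 8, 92]), (188, [150, 5, 107]), (189, [30, 9, 84]), (190, [20, 177, 130]), (191, [22, 190, 216]), (192, [22, 197, 214]), (193, [22, 195, 213]), (194, [22, 196, 213]), (195, [22, 197, 211]), (196, [22, 192, 210]), (197, [22, 198, 183]), (198, [16, 50, 117]), (199, [8, 19, 202]), (200, [14, 148, 224]), (201, [13, 158, 223]), (202, [13, 156, 225]), (203, [13, 150, 223]), (204, [12, 87, 214]), (205, [110, 4, 202]), (206, [100, 11, 201]), (207, [104, 15, 186]), (208, [99, 15, 175]), (209, [120, 35, 36]), (210, [108, 32, 40]), (211, [130, 20, 39])]
```

The bar's front shows at column ~199.5 and the screw tip at ~198 (row 229), so about 3 mm remain. Small steps, watching the force.

```bash
python3 -m creep '[[0.025,0,0,0,0],[0.025,0,0,0,0]]'|grep -E 'pos|force: \['; python3 -m creep '[[0.025,0,0,0,0]]'|grep -E 'pos|force: \[';python3 -m creep '[[0.02,0,0,0,0]]'|grep -E 'pos|force: \['
```

```text
position: [0.5739, -0.0063, 0.0857]
force: [0.9, -7.2, 1.9]
position: [0.5739, -0.0053, 0.0857]
force: [0.0, -6.6, 1.3]
position: [0.5739, -0.0045, 0.0857]
force: [-0.6, -7.1, 3.3]
```

```bash
python3 -m creep '[[0.02,0,0,0,0]]'|grep -E 'pos|force: \[';python3 -m creep '[[0.02,0,0,0,0]]'|grep -E 'pos|force: \['; python3 -m creep '[[0.02,0,0,0,0]]'|grep -E 'pos|force: \['
```

```text
position: [0.5739, -0.0042, 0.0858]
force: [-0.4, -10.7, 3.1]
position: [0.5739, -0.0041, 0.0858]
force: [-0.8, -11.9, 4.6]
position: [0.5738, -0.0041, 0.0859]
force: [-0.3, -13.9, 6.0]
```

```bash
python3 -m creep '[[0.015,0,0,0,0],[0,0,0,0,0],[0,0,0,0,0],[0,0,0,0,0]]'|grep -E 'clock|pos|force: \['; python3 - <<'E'
from h import *
t=shot('top'); h=cv2.cvtColor(t['pixels'],cv2.COLOR_BGR2HSV)
print([(u,h[229,u].tolist()) for u in range(186,206,1)])
E
```

```text
clock: 22.88
position: [0.5738, -0.0041, 0.086]
force: [-0.7, -14.6, 6.6]
[(186, [120, 14, 37]), (187, [120, 3, 90]), (188, [150, 2, 107]), (189, [30, 15, 85]), (190, [20, 175, 131]), (191, [22, 195, 216]), (192, [22, 194, 214]), (193, [22, 193, 214]), (194, [22, 196, 212]), (195, [22, 191, 212]), (196, [22, 192, 209]), (197, [21, 194, 189]), (198, [13, 165, 190]), (199, [13, 157, 223]), (200, [13, 155, 224]), (201, [14, 156, 223]), (202, [13, 151, 218]), (203, [9, 78, 160]), (204, [110, 10, 154]), (205, [105, 8, 202])]
```

```bash
python3 -m creep '[[0.02,0,0,0,0],[0.01,0,0,0,0],[0,0,0,0,0],[0,0,0,0,0],[0,0,0,0,0]]'|grep -E 'clock|pos|force: \['; python3 -m creep '[[-0.1,0,0,0,0],[-0.15,0,0,0,0],[-0.2,0,0,0,0],[-0.3,0,0,0,0],[-0.3,0,0,0,0],[-0.3,0,0,0,0],[-0.3,0,-0.1,0,0],[-0.3,0,-0.3,0,0],[-0.6,0,-0.6,0,0],[-0.8,0,-0.3,0,0],[0,0,0,0,0]]'; python3 - <<'E'
from h import *
st=readout.observe(); M=R.from_rotvec(st['ee_rot']).as_matrix(); print(np.degrees(np.arctan2(M[1,0],M[0,0])))
print('need',(M.T@(np.array([.4185,-.2615,.145])-st['position'])/.04).round(2))
t=shot('top'); h=cv2.cvtColor(t['pixels'],cv2.COLOR_BGR2HSV)
print([(u,h[229,u].tolist()) for u in range(188,206,2)])
E
```

```text
clock: 23.55
position: [0.5738, -0.004, 0.0861]
force: [-1.4, -18.1, 8.1]
clock: 24.92
position: [0.5796, -0.1368, 0.1394]
ee_rot: [2.18, 2.257, 0.0]
force: [0.4, 0.5, -1.7]
width: 0.324
gripper_force: 60.0
91.97572296704833
need [-2.98 -4.13 -0.14]
[(188, [0, 2, 106]), (190, [20, 171, 131]), (192, [22, 198, 213]), (194, [22, 195, 212]), (196, [22, 196, 208]), (198, [13, 166, 191]), (200, [13, 156, 224]), (202, [13, 150, 218]), (204, [114, 8, 153])]
```

```bash
python3 -m creep '[[-0.5,-0.69,0,0,0],[-0.5,-0.69,0,0,0],[-0.5,-0.69,0,0,0],[-0.5,-0.69,0,0,0],[-0.5,-0.68,0,0,0],[-0.48,-0.66,0,0,0],[0,0,0,-0.4,0],[0,0,0,-0.4,0],[0,0,0.5,0,0],[0,0,0.5,0,0],[0,0,0,0,0],[0,0,0,0,0]]'; python3 - <<'E'
from h import *
st=readout.observe(); M=R.from_rotvec(st['ee_rot']).as_matrix(); print(np.degrees(np.arctan2(M[1,0],M[0,0])))
print('need',(M.T@(np.array([.42,-.2615,.0475])-st['position'])/.04).round(2))
E
```

```text
clock: 26.48
position: [0.4207, -0.2576, 0.0981]
ee_rot: [2.111, 2.326, 0.001]
force: [1.4, 0.1, -1.3]
width: 0.325
gripper_force: 60.0
95.54520415781049
need [-0.1  -0.03  1.26]
```

```bash
python3 -m creep '[[-0.1,0,0.3,0,0],[0,0,0.3,0,0],[0,0,0.3,0,0],[0,0,0.2,0,0],[0,0,0.1,0,0],[0,0,0,0,0]]'|grep -E 'pos|force: \['; python3 -m creep '[[0,0,0.03,0,0],[0,0,0.03,0,0],[0,0,0,0,0]]'|grep -E 'pos|force: \['
```

```text
position: [0.42, -0.2621, 0.0493]
force: [0.7, 0.5, -1.7]
position: [0.4202, -0.2623, 0.0472]
force: [-0.3, 0.3, -1.4]
```

```bash
python3 -m creep '[[0,0,0.02,0,0],[0,0,0.02,0,0],[0,0,0,0,0]]'|grep -E 'pos|force: \['; python3 -m creep '[[0,0,0,0,0.5],[0,0,0,0,0.6],[0,0,0,0,0.7],[0,0,0,0,0.8],[0,0,0,0,0.8],[0,0,-0.2,0,0.8],[0,0,-0.5,0,0.8],[0,0,-0.8,0,0.8],[0,0,-1,0,0.8],[0,0,-1,0,0.8],[0,0,0,0,0.8]]'
python3 -m creep '[[-1,0,0,0,0.8],[-1,0,0,0,0.8],[-1,0,0,0,0.8],[-1,0,0,0,0.8],[-1,0,0,0,0.8],[0,0,0,0,0.8]]' | head -2
python3 - <<'E'
from h import *
t=shot('top'); cv2.imwrite('pics/end.png',cv2.resize(t['pixels'][170:330,140:440],None,fx=2.6,fy=2.6,interpolation=cv2.INTER_CUBIC))
h=cv2.cvtColor(t['pixels'],cv2.COLOR_BGR2HSV); k=cv2.inRange(h,(12,70,90),(35,255,255)); k[:265]=0;k[315:]=0;k[:,:325]=0;k[:,420:]=0
c=max(cv2.findContours(k,cv2.RETR_EXTERNAL,cv2.CHAIN_APPROX_NONE)[0],key=cv2.contourArea); print(cv2.minAreaRect((onplane(t,c.reshape(-1,2),.008)[:,:2]*1000).astype(np.float32)))
E
```

```text
position: [0.4202, -0.2623, 0.0466]
force: [-4.7, 2.2, 15.8]
clock: 29.35
position: [0.422, -0.2629, 0.189]
ee_rot: [2.109, 2.32, 0.002]
force: [0.6, 1.2, -0.9]
width: 0.802
gripper_force: 0.0
clock: 30.1
position: [0.4376, -0.4643, 0.1841]
((416.4089660644531, -217.9976806640625), (36.19747543334961, 162.0033721923828), 5.497797966003418)
```

View pics/end.png

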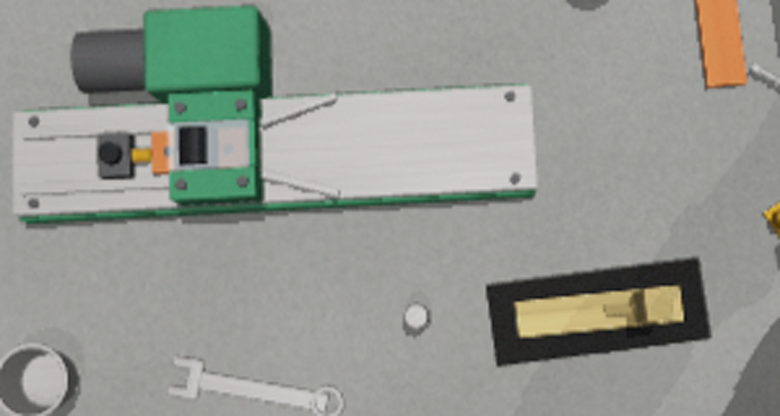

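The bar is seated on the screw (crop 150,155), the stick is centred on its mat (600,312), and the bystanders haven't moved. Handing in.

```bash
python3 -c "
from cell import sign_off; print(sign_off())"
```

```text
the job is handed in; nothing more can be done
None
```

I fed the bar through the guard and pressed it against the stop's screw, then set the stick back handle up on the middle of its mat and handed the job in at about 30 s; the final top view showed the bar seated and nothing else visibly moved, but no verdict came back.

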